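# Set the sashes of the stone-carving dust booth

### The job

The clear dust booth on the carving bench has two bays, each with its own vertical sliding sash standing part-way up. Raise the sash of the bay that holds the finished round inkstone all the way up and leave it there, and lower the sash of the other bay, with the six-sided stone blank, until it is fully shut, so that the booth draws only around the inkstone. Leave both stones where they lie.

Things in the scene. Friction and masses are not known exactly. Their poses are not given: they have to be found in the camera images.
- handle_left (a point): Left sash's handle (left as the robot sees it). Steel bow on the sash's top rail: level round bar, 14 mm thick, 90 mm long, 33 mm free below. Point: middle of the bar. Axes are the booth's: x away from the robot into the booth, y along the bar to the left, z up. Bar height above table: 195 mm shut, 300 mm at top stop. Sash stays where left; about 10 N to raise, 4 N to lower.
- handle_right (a point): Right sash's handle, same build, axes, heights (195 shut, 300 top) and forces, 171 mm along -y from the left one when level. Each clear sash is 150 wide, 125 tall. Aluminium posts 214 mm high stand 85 mm to either side of each bar's middle; the clear booth roof behind the sashes is 150 mm high. The booth is fixed, turned up to 13 degrees.
- inkstone: Finished inkstone: a round grey stone disc 110 mm in diameter and 28 mm tall with a hollowed top and a beaded rim, lying in one of the two bays on the booth floor (30 mm above the table), its middle 100 to 145 mm behind the sash. Origin: centre of its underside.
- blank: Uncarved stone blank: a plain grey six-sided block 104 mm across its corners and 50 mm tall, lying in the other bay on the booth floor, its middle 100 to 145 mm behind the sash. Origin: centre of its underside.

How it is judged (in metres and radians):
At the end, for the whole second after the job is handed in: The sash of the bay holding the round inkstone is within 15 mm of its top stop (handle bar higher than 285 mm) and the sash of the other bay within 15 mm of shut (handle bar lower than 210 mm); both stones lie within 15 mm of where they were (((y of inkstone in the frame of handle_left above -0.0855 m and height (world z) of handle_left above 0.285 m and height (world z) of handle_right below 0.21 m) or (y of inkstone in the frame of handle_right below 0.0855 m and height (world z) of handle_right above 0.285 m and height (world z) of handle_left below 0.21 m)) and distance of each of inkstone, blank from where it was at the start of the episode below 0.015 m); the robot touches nothing.
It fails at once if a stone in the booth is pushed more than 15 mm (distance of any of inkstone, blank from where it was at the start of the episode above 0.015 m).
It also fails if it takes over 38 s, if anything falls off the work surface, if the arm or the gripper's body presses on something with over 40 N, if the wrist force passes 120 N, or if a joint passes its speed limit or range.

### The arm

A 7-joint arm with a two-finger parallel gripper is mounted at the origin on the work surface. World frame = base frame: x ahead of the robot, y to its left, z up, the work surface at z = 0. Lengths are in m, angles in degrees, forces in N, time in s.
With the tool pointing down it reaches from about 0.4 to 0.875 m from the base axis. Payload 6.5 kg.
Tool frame: the origin (TCP) lies midway between the tips of the shut fingers; the grasp point (between the pads) lies 19 mm behind it (hold_point_z is the distance from the TCP to the grasp point, in m); z points along the fingers, y is the line along which they close (so a half turn about z gives the same grasp; the last joint's range is limited). The gripper opens to 85 mm and grips with 20 to 120 N. Pads are 22 mm wide; open, the fingers measure 114 mm over their backs; the gripper's body (76 mm by 85 mm) begins 54 mm behind the grasp point. The pads swing forward as they close: fully open they stand 13 mm farther back than shut.
Start: joints at [60.722, 30.733, -0.252, 88.115, 0.149, 61.152, -4.079], TCP at [0.28, -0.587, 0.231] pointing down, gripper open.
Joint ranges: [-154.64, 154.64], [-21.42, 123.67], [-72.66, 72.17], [13.99, 137.28], [-74.86, 254.86], [10.95, 109.41], [-158.01, 158.01]. Speed limits (degrees/s): [136.94, 136.94, 180, 180, 180, 180, 180].

### API

Orientations are given as a 3x3 rotation matrix whose columns are the frame's x, y, z axes.
In Python, from bench import * gives the robot as it stands.
- The arm moves only by the shell command python3 -m inch 'ROWS'. ROWS is JSON, a list of rows, each a list of 5 numbers: the opening, from 0 (shut) to 1 (fully open), then the shift along the tool's x, y, z in m, then the turn about the tool's z in degrees. A call has 1 to 20 rows; each row shifts and turns the commanded pose from where the row before left it, along the tool's axes as they then stand; what a row does not reach is not made up. A row lasts 1/10 s, in which the tool goes at most 50 mm and 8.59 degrees, less where a joint would pass 70% of its speed; a pose out of reach is approached as far as the arm can. A call with a gripper value outside its range is refused whole. The fingers move at their own pace and stop on an object; the grip force is fixed at half the most. Time passes only in rows, so rows that do not move let the fingers close. It gives the time, the measured TCP pose, the force, the opening and the grip force at its end, in the units of the state.
- state(): the state, without advancing time (a new reading comes with each control period).
- read_camera(name): name is "scene" or "top" or "wrist"; returns the picture (400x640x3 uint8, blue, green, red); there is no depth.
- camera_params(name): a dict with "mtx" (3x3 intrinsics, pixels), "k1" (the pictures are not rectified: a ray, as slopes to the right and down, at radius r is drawn at 1 + k1 r^2 times it, then the intrinsics apply), "world_from_camera" (4x4, takes a point from camera to world coordinates). Camera axes: x right, y up, looking along -z (the intrinsics and any distortion apply to the point x, -y, -z); pixel columns grow to the right and rows downward; lengths in m; the calibration is good to about 2 mm. A picture is of the moment at which its call begins: read the wrist's pose just before it. camera_params takes no time and is no camera call; for the wrist camera it gives the pose at the moment of the call.
- job_done(): hands the job in; it is judged then, once.
The state is a dict: "time": time; "qpos": joint angles; "dq": joint speeds; "effort": joint torques, N m; "tcp_pos": TCP position; "tcp_rot": TCP orientation; "contact_force": force on the tool from outside, world axes, zero at the start; "moment": the same for the moment, N m; "finger_gap": opening from 0.0 (shut) to 1.0 (fully open); "grip_force": force on a finger pad.
Only numpy, scipy, OpenCV 4.12 (cv2) and the standard library are available. Lean on these libraries where they do the work, as an engineer would, in place of code of your own. Each camera call takes 0.05 s, during which the arm holds its last target. There are 200 camera calls.

## Working session

There is one attempt and no reset: what is moved stays moved. The work goes in short steps, Python scripts to look and compute and a shell command to move; the robot and the scene stay as the last step left them, time stands still between calls to the robot, and variables do not carry over. Pictures are saved under pics/ and viewed, at most 10 in all, crops included, and the job is handed in when it is done.

```bash
mkdir -p pics; python3 - <<'E'
from bench import *
import cv2, numpy as np
s=state();print(s['time'],s['tcp_pos'],s['tcp_rot'],s['finger_gap'])
for n in("scene","top"):
    cv2.imwrite(f"pics/{n}0.png",read_camera(n));p=camera_params(n);print(n,p)
E
```

```text
0.0 [ 0.27940885 -0.58617632  0.2304095 ] [[ 9.02656154e-01  4.30361578e-01 -8.83032649e-04]
 [ 4.30362461e-01 -9.02654876e-01  1.52519835e-03]
 [-1.40686957e-04 -1.75675378e-03 -9.99998447e-01]] 1.0012682391236507
scene {'mtx': array([[361.03111353,   0.        , 322.35007702],
       [  0.        , 361.03111353, 202.77583444],
       [  0.        ,   0.        ,   1.        ]]), 'k1': -0.07726650149533475, 'world_from_camera': array([[-0.60400977, -0.66093635,  0.44534855,  0.89454173],
       [ 0.79697006, -0.50321965,  0.33407888,  0.23137664],
       [ 0.00330326,  0.55671637,  0.83069607,  0.71534743],
       [ 0.        ,  0.        ,  0.        ,  1.        ]])}
top {'mtx': array([[505.207852  ,   0.        , 324.6509301 ],
       [  0.        , 505.207852  , 196.89830666],
       [  0.        ,   0.        ,   1.        ]]), 'k1': -0.04214043541133591, 'world_from_camera': array([[-0.02184809,  0.99607345, -0.08579243,  0.51344256],
       [-0.99950358, -0.02371024, -0.02074665,  0.01807169],
       [-0.02269935,  0.08529656,  0.996097  ,  0.91810346],
       [ 0.        ,  0.        ,  0.        ,  1.        ]])}
```

View pics/scene0.png

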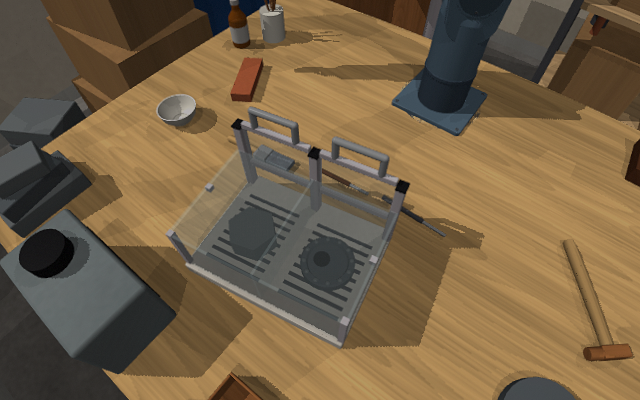

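View pics/top0.png

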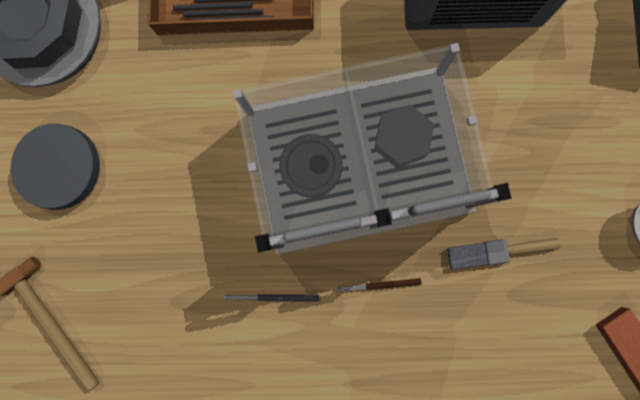

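The round, hollowed inkstone is at (311,165) in the top view, which is the robot's left bay. The hexagonal blank at (404,136) is in the right bay. So the left sash goes up and the right sash goes down. Next I zoom in on the bars.

```bash
python3 - <<'E'
import cv2, numpy as np
a=cv2.imread("pics/top0.png")[170:260,250:520];b=cv2.imread("pics/scene0.png")[95:205,225:415]
a=cv2.resize(a,None,fx=2.9,fy=2.9,interpolation=cv2.INTER_CUBIC)
b=cv2.resize(b,None,fx=4,fy=4,interpolation=cv2.INTER_CUBIC)[:330*2]
cv2.imwrite("pics/a.png",a);cv2.imwrite("pics/b.png",b)
E
```

```text
(no output)
```

View pics/a.png

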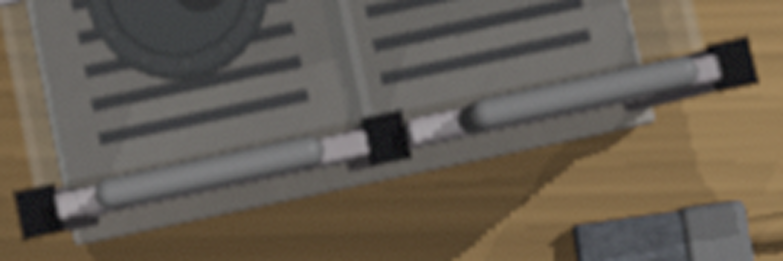

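View pics/b.png

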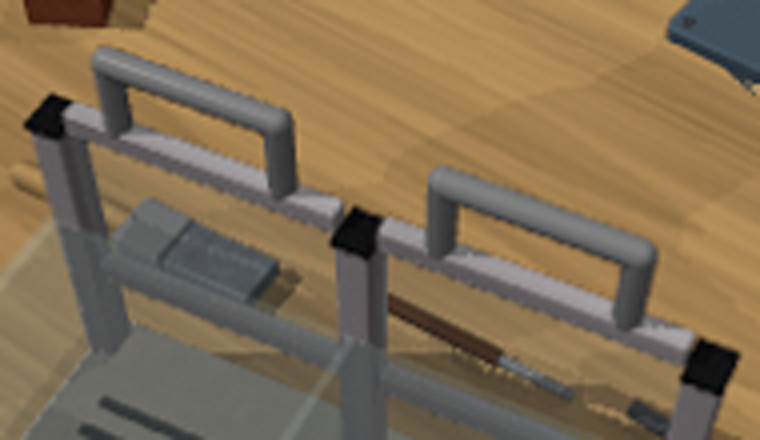

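Each bar shows clearly in both views. In the crops, the left bar runs (99,192)-(322,150) from the top and (653,250)-(433,181) in the scene view. The right bar runs (472,116)-(695,70) and (290,121)-(96,59). The black post caps serve as a check. Now I triangulate.

```bash
cat > h.py <<'E'
import cv2, numpy as np
def ray(p,uv):
    k=np.array([p['k1'],0,0,0,0.]);u=cv2.undistortPoints(np.array([[uv]],float),p['mtx'],k)[0,0]
    T=p['world_from_camera'];d=T[:3,:3]@[u[0],-u[1],-1];return T[:3,3],d/np.linalg.norm(d)
def tri(r):
    A=sum(np.eye(3)-np.outer(d,d) for o,d in r);b=sum((np.eye(3)-np.outer(d,d))@o for o,d in r)
    x=np.linalg.solve(A,b);return x,[np.linalg.norm(np.cross(x-o,d)) for o,d in r]
E
python3 - <<'E'
from bench import *
from h import *
t=camera_params("top");s=camera_params("scene")
P={'L+':((99,192),(653,250)),'L-':((322,150),(433,181)),'R+':((472,116),(290,121)),'R-':((695,70),(96,59)),
'c+':((38,211),(710,365)),'c0':((386,138),(360,232)),'c-':((735,62),(52,116))}
X={}
for k,(a,b) in P.items():
    x,e=tri([ray(t,(250+a[0]/2.9,170+a[1]/2.9)),ray(s,(225+b[0]/4,95+b[1]/4))]);X[k]=x;print(k,x.round(4),np.round(e[0]*1e3,1))
for n in 'LR':
    d=X[n+'+']-X[n+'-'];print(n,(X[n+'+']+X[n+'-'])/2,np.linalg.norm(d),np.degrees(np.arctan2(-d[0],d[1])))
d=X['c+']-X['c-'];print(np.linalg.norm(d),np.degrees(np.arctan2(-d[0],d[1])))
for k,uv,z in(('ink',(311,165),.05),('blank',(404,136),.08)):
    o,dd=ray(t,uv);print(k,o+dd*(z-o[2])/dd[2])
E
```

```text
L+ [0.52   0.0844 0.2702] 0.3
L- [ 0.5365 -0.0147  0.261 ] 0.1
R+ [ 0.5501 -0.0818  0.2673] 0.5
R- [ 0.5686 -0.1832  0.2618] 0.3
c+ [0.5123 0.1196 0.212 ] 0.7
c0 [ 0.5437 -0.0488  0.2113] 0.6
c- [ 0.576  -0.2178  0.2118] 0.0
L [0.5282751  0.03483528 0.26559766] 0.10085440709283033 9.444894116080647
R [ 0.55938399 -0.1325129   0.26455635] 0.10322384880987047 10.32111632966275
0.34341042373167147 10.701239935127573
ink [0.64433489 0.05863332 0.05      ]
blank [ 0.68508572 -0.09998225  0.08      ]
```

The measurements agree with the text. Post caps come out at z 0.212 (214 mm given) and 343 mm apart (342 given). Booth yaw is 10.7°. Bar middles are L (0.528, 0.035) and R (0.560, -0.133), both at z ≈ 0.266. I rise and turn first, then go above the right bar.

```bash
python3 -m inch '[[1,0,0,-0.012,-7.52],[1,0,0,-0.012,-7.52],[1,0,0,-0.012,-7.52],[1,0,0,-0.012,-7.52],[1,0,0,-0.012,-7.52],[1,0,0,-0.012,-7.52],[1,0,0,-0.012,-7.52],[1,0,0,-0.012,-7.52],[1,0,0,-0.012,-7.52],[1,0,0,-0.012,-7.52]]' && python3 -m inch '[[1,0.028,0.0257,0,0],[1,0.028,0.0257,0,0],[1,0.028,0.0257,0,0],[1,0.028,0.0257,0,0],[1,0.028,0.0257,0,0],[1,0.028,0.0257,0,0],[1,0.028,0.0257,0,0],[1,0.028,0.0257,0,0],[1,0.028,0.0257,0,0],[1,0.028,0.0257,0,0],[1,0.028,0.0257,0,0],[1,0.028,0.0257,0,0],[1,0.028,0.0257,0,0],[1,0.028,0.0257,0,0],[1,0,0,0,0],[1,0,0,0,0]]'; python3 - <<'E'
from bench import *
import cv2,numpy as np
s=state();print(s['tcp_pos'],s['tcp_rot'],s['qpos'])
R=s['tcp_rot'];
for b in([.5595,-.133,.266],[.528,.035,.266]):print(np.array(R).T@(np.array(b)-s['tcp_pos']))
p=camera_params("wrist");print(p);cv2.imwrite("pics/w0.png",read_camera("wrist"))
E
```

```text
time: 1.1
tcp_pos: [0.2795, -0.5865, 0.3512]
tcp_rot: [[-0.191, 0.982, -0.001], [0.982, 0.191, 0.001], [0.001, -0.0, -1.0]]
contact_force: [-0.5, 0.1, 0.4]
finger_gap: 1.005
grip_force: 0.0
time: 2.7
tcp_pos: [0.5605, -0.134, 0.3508]
tcp_rot: [[-0.188, 0.982, -0.001], [0.982, 0.188, 0.0], [0.0, -0.001, -1.0]]
contact_force: [-0.9, -0.5, -0.3]
finger_gap: 0.999
grip_force: 0.0
[ 0.56049032 -0.13404186  0.35075875] [[-1.87525579e-01  9.82259144e-01 -1.06386518e-03]
 [ 9.82259650e-01  1.87525865e-01  1.75204921e-04]
 [ 3.71598873e-04 -1.01213643e-03 -9.99999419e-01]] [ 31.51674679  20.22976853 -29.71354918  89.74079806  10.32684045
  72.83917164  11.06804719]
[ 0.00117759 -0.00069159  0.08475994]
[ 1.72104268e-01 -1.28403520e-04  8.48228867e-02]
{'mtx': array([[291.13545597,   0.        , 321.45724678],
       [  0.        , 291.13545597, 202.98824997],
       [  0.        ,   0.        ,   1.        ]]), 'k1': -0.030743708917282637, 'world_from_camera': array([[ 9.82209539e-01, -1.81125362e-01, -4.95784687e-02,
         5.47978759e-01],
       [ 1.87788027e-01,  9.47752404e-01,  2.57877953e-01,
        -6.93606229e-02],
       [ 2.79875307e-04, -2.62600428e-01,  9.64904626e-01,
         4.95017848e-01],
       [ 0.00000000e+00,  0.00000000e+00,  0.00000000e+00,
         1.00000000e+00]])}
```

View pics/w0.png

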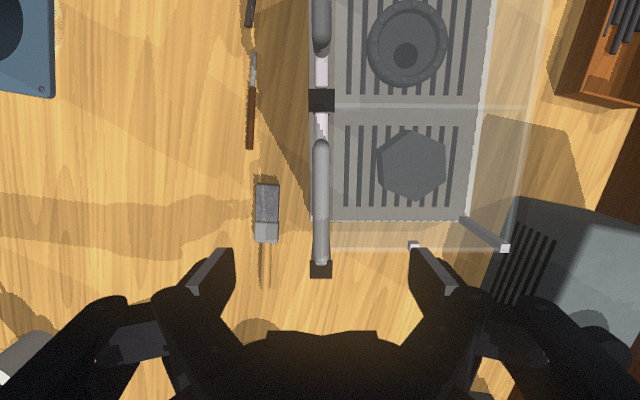

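The wrist view shows the right bar running vertically at column ~321, midway between the fingers (233 and 410). The round stone is in the upper bay, which is the left one. I descend and grip.

```bash
python3 -m inch '[[1,0,-0.001,0.02,0],[1,0,0,0.02,0],[1,0,0,0.02,0],[1,0,0,0.02,0],[1,0,0,0.02,0],[1,0,0,0,0],[0,0,0,0,0],[0,0,0,0,0],[0,0,0,0,0],[0,0,0,0,0],[0,0,0,0,0],[0,0,0,0,0],[0,0,0,0,0],[0,0,0,0,0]]'
```

```text
time: 4.15
tcp_pos: [0.5599, -0.135, 0.2517]
tcp_rot: [[-0.185, 0.983, 0.001], [0.983, 0.185, -0.0], [-0.0, 0.001, -1.0]]
contact_force: [0.2, 0.4, 4.5]
finger_gap: 0.138
grip_force: 58.6
```

```bash
python3 -m inch '[[0,0,0,0.005,0],[0,0,0,0.008,0],[0,0,0,0.008,0],[0,0,0,0.008,0],[0,0,0,0.008,0],[0,0,0,0.008,0],[0,0,0,0.008,0],[0,0,0,0.006,0],[0,0,0,0.004,0],[0,0,0,0.004,0],[0,0,0,0,0],[0,0,0,0,0]]'
```

```text
time: 5.35
tcp_pos: [0.5598, -0.135, 0.1836]
tcp_rot: [[-0.186, 0.983, 0.001], [0.983, 0.186, 0.0], [0.0, 0.001, -1.0]]
contact_force: [6.2, -0.6, -4.7]
finger_gap: 0.137
grip_force: 58.4
```

```bash
python3 -m inch '[[0,0,0,0.002,0],[0,0,0,0.002,0],[0,0,0,0,0],[0,0,0,0,0]]'
```

```text
time: 5.75
tcp_pos: [0.56, -0.135, 0.183]
tcp_rot: [[-0.185, 0.983, 0.001], [0.983, 0.185, -0.001], [-0.001, 0.001, -1.0]]
contact_force: [-4.4, -0.2, 22.9]
finger_gap: 0.139
grip_force: 61.2
```

The sash stopped with 23 N upward on the tool, so it is shut. I release, go up and move over to the left bar.

```bash
python3 -m inch '[[1,0,0,-0.002,0],[1,0,0,0,0],[1,0,0,0,0],[1,0,0,0,0],[1,0,0,0,0],[1,0,0,0,0],[1,0,0,-0.01,0],[1,0,0,-0.023,0],[1,0,0,-0.03,0],[1,0,0,-0.03,0],[1,0,0,-0.03,0],[1,0,0,-0.03,0],[1,0,0,-0.02,0],[1,0,0,0,0]]' && python3 -m inch '[[1,0.02,0,0,0],[1,0.025,0,0,0],[1,0.025,0,0,0],[1,0.025,0,0,0],[1,0.025,0,0,0],[1,0.025,0,0,0],[1,0.028,0,0,0],[1,0,0,0,0],[1,0,0,0,0]]'; python3 - <<'E'
from bench import *
import cv2,numpy as np
s=state();print(s['tcp_pos'],np.array(s['tcp_rot']).T@(np.array([.528,.035,.266])-s['tcp_pos']))
cv2.imwrite("pics/w1.png",read_camera("wrist"))
E
```

```text
time: 7.15
tcp_pos: [0.5612, -0.1349, 0.3592]
tcp_rot: [[-0.186, 0.983, 0.006], [0.983, 0.186, -0.001], [-0.002, 0.006, -1.0]]
contact_force: [-0.2, -0.0, 0.4]
finger_gap: 0.998
grip_force: 0.0
time: 8.05
tcp_pos: [0.5271, 0.0353, 0.3549]
tcp_rot: [[-0.187, 0.982, -0.001], [0.982, 0.187, -0.0], [-0.0, -0.001, -1.0]]
contact_force: [0.2, -0.9, 1.0]
finger_gap: 1.004
grip_force: 0.0
[0.52706561 0.035268   0.35491435] [-0.00041206  0.00093662  0.08891377]
```

View pics/w1.png

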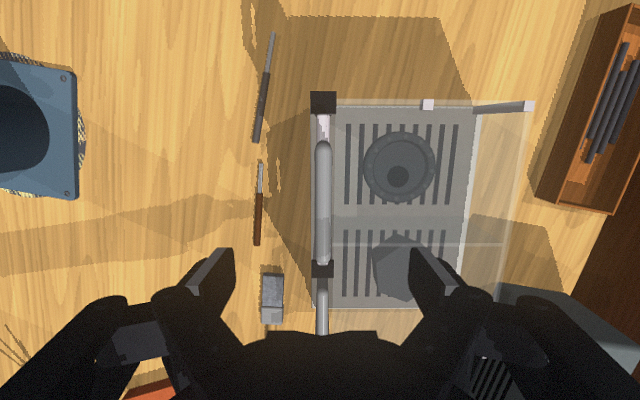

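The left bar, at column ~323, lies between the fingers, with the inkstone in its bay at (399,166). I descend 104 mm with a 1 mm shift, then grip.

```bash
python3 -m inch '[[1,0,0.001,0.02,0],[1,0,0,0.02,0],[1,0,0,0.02,0],[1,0,0,0.02,0],[1,0,0,0.024,0],[1,0,0,0,0],[0,0,0,0,0],[0,0,0,0,0],[0,0,0,0,0],[0,0,0,0,0],[0,0,0,0,0],[0,0,0,0,0],[0,0,0,0,0],[0,0,0,0,0]]' && python3 -m inch '[[0,0,0,-0.005,0],[0,0,0,-0.006,0],[0,0,0,-0.006,0],[0,0,0,-0.006,0],[0,0,0,-0.005,0],[0,0,0,0,0],[0,0,0,0,0]]'
```

```text
time: 9.5
tcp_pos: [0.5282, 0.0351, 0.2514]
tcp_rot: [[-0.185, 0.983, -0.001], [0.983, 0.185, -0.0], [-0.0, -0.001, -1.0]]
contact_force: [-3.9, -1.0, 4.7]
finger_gap: 0.137
grip_force: 58.5
time: 10.2
tcp_pos: [0.5282, 0.0351, 0.2801]
tcp_rot: [[-0.185, 0.983, -0.0], [0.983, 0.185, -0.001], [-0.001, -0.0, -1.0]]
contact_force: [-5.6, -1.7, 3.7]
finger_gap: 0.135
grip_force: 59.8
```

```bash
python3 -m inch '[[0,0,0,-0.002,0],[0,0,0,-0.002,0],[0,0,0,-0.002,0],[0,0,0,0,0]]'; python3 -m inch '[[0,0,0,-0.002,0],[0,0,0,-0.002,0],[0,0,0,0,0]]'
```

```text
time: 10.6
tcp_pos: [0.5281, 0.035, 0.2851]
tcp_rot: [[-0.185, 0.983, -0.001], [0.983, 0.185, -0.0], [-0.0, -0.001, -1.0]]
contact_force: [-2.3, -0.6, -7.3]
finger_gap: 0.138
grip_force: 58.8
time: 10.9
tcp_pos: [0.528, 0.0351, 0.2878]
tcp_rot: [[-0.186, 0.983, -0.001], [0.983, 0.186, 0.0], [0.001, -0.001, -1.0]]
contact_force: [2.2, -0.1, -22.9]
finger_gap: 0.134
grip_force: 59.6
```

The top stop is reached: force rose to 23 N downward and the TCP is at z 0.288. I relax, release, go up and retreat to the right, clear of the booth.

```bash
python3 -m inch '[[0,0,0,0.001,0],[1,0,0,0,0],[1,0,0,0,0],[1,0,0,0,0],[1,0,0,0,0],[1,0,0,0,0],[1,0,0,-0.02,0],[1,0,0,-0.03,0],[1,0,0,-0.03,0],[1,0,0,-0.03,0],[1,0,0,0,0]]' && python3 -m inch '[[1,-0.03,-0.01,0,0],[1,-0.04,-0.01,0,0],[1,-0.04,-0.01,0,0],[1,-0.04,-0.01,0,0],[1,-0.04,-0.01,0,0],[1,-0.04,-0.01,0,0],[1,-0.04,-0.01,0,0],[1,-0.04,-0.01,0,0],[1,-0.04,-0.01,0,0],[1,-0.04,-0.01,0,0],[1,0,0,0,0],[1,0,0,0,0]]'; python3 - <<'E'
from bench import *
import cv2
a=read_camera("top");b=read_camera("scene")
cv2.imwrite("pics/t2.png",a[0:280,180:540]);cv2.imwrite("pics/s2.png",cv2.resize(b[75:215,205:425],None,fx=3.5,fy=3.5))
E
```

```text
time: 12.0
tcp_pos: [0.5305, 0.0359, 0.4027]
tcp_rot: [[-0.185, 0.983, 0.008], [0.983, 0.185, 0.001], [-0.001, 0.008, -1.0]]
contact_force: [0.3, -0.2, -0.3]
finger_gap: 0.999
grip_force: 0.0
time: 13.2
tcp_pos: [0.5021, -0.3673, 0.3973]
tcp_rot: [[-0.184, 0.983, -0.001], [0.983, 0.184, 0.001], [0.001, -0.001, -1.0]]
contact_force: [0.3, 1.4, 0.3]
finger_gap: 1.002
grip_force: 0.0
```

View pics/t2.png

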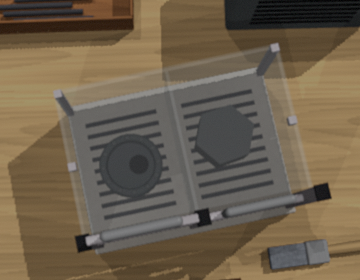

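View pics/s2.png

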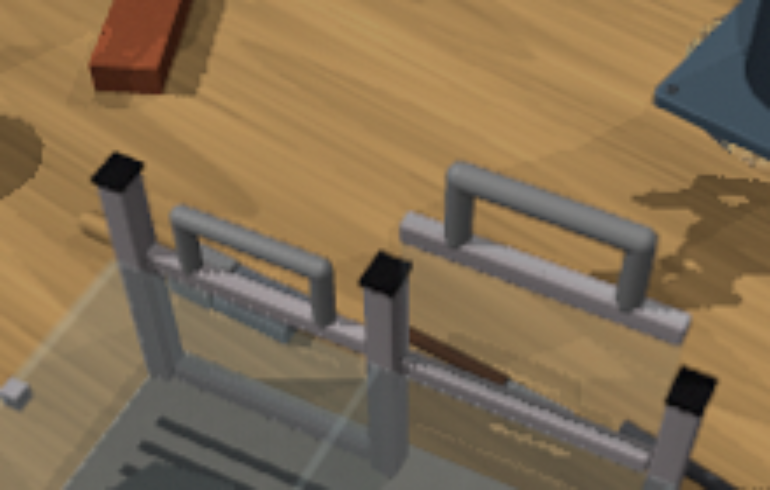

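The left sash is up: its bar has risen 36 mm from 0.266 and stayed. The right sash is down. The stones are still at (311,165) and (404,136), as at the start, and the arm is clear.

```bash
python3 -c "
from bench import *
from h import *
o,d=zip(*[ray(camera_params('scene'),(205+u/3.5,75+v/3.5)) for u,v in((550,203),(250,240))])
for O,D,x in zip(o,d,((.528,.035),(.5598,-.133))):
    t=np.dot(np.array(x)-O[:2],D[:2])/np.dot(D[:2],D[:2]);print(O+t*D)
print(job_done())"
```

```text
[0.52810147 0.03481084 0.30204076]
[ 0.55957165 -0.13278996  0.19604029]
the job is handed in; nothing more can be done
None
```

The job is handed in: the inkstone's sash (left) is fully up with its bar at about 302 mm, the blank's sash (right) is shut at about 196 mm, both stones look unmoved, and the arm is clear.

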